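# Secure the rasp tray: keeper bar shut, blade cover snapped on and held down

## Task

Secure the rasp set: first swing the keeper bar off the blades and shut across the wooden handles until it clicks into its detent; then put the blade cover squarely over the blade end of the tray and press it straight down until it snaps past both catches and sits fully home, and keep pressing: finish while still pushing the cover firmly down (a good 10 N, do not let go). Leave the rasps in their places and the other things on the bench alone.

Things in the scene. Friction and masses are not known exactly. Their poses are not given: they have to be found in the camera images.
- tray: Wooden rasp tray, 270 x 146 mm, fixed to the bench, its place and yaw vary; origin: centre of its underside. x runs from the handle end to the blade end, y to its left, z up. Three rasps lie in it along x, handles at -x, tops 35 mm up. At the blade end guide walls leave 128 x 108 mm (x, y) free, flared tops 54 mm up (near side: two corner lugs, 48 mm); ledges carry the cover's underside 28 mm up.
- home (a point): Where cover_grip lies when the cover is fully home: 64 mm along the tray's x from its centre, 58 mm above the bench; the tray's axes. Pressing down: the rim meets the catches with cover_grip 13 mm above home, resistance rises to about 8 to 14 N, falls suddenly 4 to 7 mm above home, and the rest goes freely onto the ledges.
- cover_grip (a point): Loose blade cover, flat on the bench at the start: white plastic plate 124 x 104 mm (x, y), rim 4 mm thick, middle panel 100 x 84 up to 8 mm; on it a wooden grip bar 70 mm long (x), 18 wide (y), 8 to 44 mm above the underside. The point is mid-bar, 30 mm above the underside. 0.14 to 0.28 kg. Goes on either way round (half turn), its x along the tray's x. May be gripped by the bar or pressed on its middle.
- keeper (a joint): Angle (rad) of the steel keeper bar about its upright hinge: 0 = shut against its stop, across the handles (along the tray's -y from the hinge); positive = swung towards the blade end, anticlockwise from above, up to 1.4. Stays where left. At about 0.2 its end meets a sprung detent ball, which takes a few newtons at the knob (under 10 N) to pass; below about 0.03 the ball pops up behind it and holds it.
- keeper_knob (a point): Middle of the upright black knob near the bar's free end: a cylinder 16 mm in diameter, 58 to 92 mm above the bench; the point is 75 mm above the bench, 100 mm from the hinge axis. The bar is 14 mm wide, 50 to 58 mm above the bench (rubber strip below it), and reaches 20 mm past the knob.
- keeper_hinge (a point): Point on the keeper bar's upright hinge axis, 75 mm above the bench, near the tray's left (+y) edge; the tray's axes. From home it lies -114 mm along x and +56 mm along y. The knob when shut is 100 mm from here along the tray's -y.
- catch_left (a joint): How far (m) the black sprung catch in the middle of the blade end's +y side is pushed outwards: 0 = sprung out over the cover's rim, 0.0035 while the rim passes. Its nose, 42 mm long and sloped on top, reaches 3.5 mm over the rim; its housing is 48 mm tall, out to 73 mm from the tray's middle line.
- catch_right (a joint): The same for the catch on the -y side.
- rasp0_mid (a point): A rasp lying loose in the tray (right place, y = -31 mm): wooden handle 95 mm long, 27 mm thick, top 35 mm above the bench; steel blade 18 mm wide, top 24 mm above the bench. The point is where the blade leaves the handle. Not to be moved.
- rasp1_mid (a point): A rasp lying loose in the tray (middle place, y = 0 mm): wooden handle 95 mm long, 27 mm thick, top 35 mm above the bench; steel blade 14 mm wide, top 24 mm above the bench. The point is where the blade leaves the handle. Not to be moved.
- rasp2_mid (a point): A rasp lying loose in the tray (left place, y = 31 mm): wooden handle 95 mm long, 27 mm thick, top 35 mm above the bench; steel blade 10 mm wide, top 24 mm above the bench. The point is where the blade leaves the handle. Not to be moved.
- block_mid (a point): Bystander: stepped block of white aerated concrete, 120 x 80 mm, 90 mm tall at the step, standing on the bench. Point 35 mm above the bench.
- tape_mid (a point): Bystander: tape measure, 65 x 35 x 62 mm tall, standing on the bench; point at its centre.
- slat_mid (a point): Bystander: wooden slat 180 x 40 x 14 mm lying on the bench; point at its centre.
Things that resemble listed ones, but are neither listed nor needed, are in the scene too. What is meant by the part that bears cover_grip is not black, and is the larger of those in its own colour.

How it is judged:
On the way, in this order (a step that is already met when the one before it is completed fails the run):
1. the keeper bar is shut in its detent (value of joint keeper below 0.04 rad), for 0.2 s.
2. the cover is pressed against the sprung catches, which give way (value of joint keeper below 0.04 rad and horizontal distance between cover_grip and home below 0.01 m and value of joint any of catch_left, catch_right above 0.002 m).
3. the cover has snapped home under both catches (distance between cover_grip and home below 0.005 m and z of cover_grip in the frame of home between -0.004 and 0.002 m and angle between the x axis of cover_grip and the x axis of home, either way round below 0.07 rad and angle between cover_grip's own z axis and vertical below 0.04 rad and value of joint each of catch_left, catch_right below 0.0015 m), for 0.2 s.
At the end, for the whole second after the job is handed in: keeper bar within 0.04 rad of shut; cover within 5 mm of home, within 2 mm of fully down, level within 0.04 rad and in line with the tray within 0.07 rad, both catches sprung back over its rim (within 1.5 mm); the cover is still pushed onto the tray with more than 6 N and is at rest (all of step 3 and value of joint keeper below 0.04 rad and contact force between cover and tray above 6 N and linear speed of cover below 0.02 m/s); the arm keeps its last pose, push and grip.
It fails at once if a rasp is shifted out of its place (more than 20 mm) (distance of any of rasp0_mid, rasp1_mid, rasp2_mid from where it was at the start of the episode above 0.02 m).
It fails at once if the concrete block, the tape measure or the wood slat is disturbed (moved more than 30 mm) (distance of any of block_mid, tape_mid, slat_mid from where it was at the start of the episode above 0.03 m).
It also fails if it takes over 58 s, if anything falls off the work surface, if the arm or the gripper's body presses on something with over 40 N, if the wrist force passes 120 N, or if a joint passes its speed limit or range.

## Robot

A 6-joint arm with a two-finger parallel gripper is mounted at the origin on the work surface. World frame = base frame: x ahead of the robot, y to its left, z up, the work surface at z = 0. Lengths are in m, angles in rad, forces in N, time in s.
With the tool pointing down it reaches from about 0.2 to 0.875 m from the base axis. Payload 3.4 kg.
Tool frame: the origin (TCP) lies at the very end of the fingers, on their centre line; the grasp point (between the pads) lies hold_point_z behind it (hold_point_z is the distance from the TCP to the grasp point, in m); z points along the fingers, y is the direction in which the jaws open and shut (so a half turn about z gives the same grasp; the last joint's range is limited). The gripper opens to 94 mm and grips with 3 to 60 N. Pads are 16 mm wide; open, the fingers measure 119 mm over their backs; the gripper's body (75 mm by 177 mm) begins 78 mm behind the grasp point.
Start: joints at [-0.121, 0.276, 1.505, -0, 1.361, -0.121], TCP at [0.575, -0, 0.205] pointing down, gripper open.
Joint ranges: [-2.89, 2.89], [-0.75, 2.08], [0.22, 2.7], [-1.18, 4.32], [0.11, 2.71], [-2.7, 2.7]. Speed limits (rad/s): [2.57, 2.57, 3.14, 3.14, 3.14, 3.14].

## Interface

Orientations are given as a rotation vector (axis times angle).
In Python, from rig import * gives the robot as it stands. The module is installed in compiled form; this text tells all that it offers.
- The arm moves only by the tool move_arm, never from a script. Its argument "plan" is a list of rows, each a list of 3 entries, a list of its own where there are three numbers: the closure, from 0 (fully open) to 1 (shut), then the shift along the tool's x, y, z in mm, then the turn, a rotation vector about the tool's x, y, z in degrees. In form: [[fingers, [tx, ty, tz], [wx, wy, wz]], ...]. A call has 1 to 20 rows; each row shifts and turns the commanded pose from where the row before left it, along the tool's axes as they then stand; what a row does not reach is not made up. A row lasts 1/12 s, in which the tool goes at most 41.7 mm and 7.16 degrees, less where a joint would pass 70% of its speed; a pose out of reach is approached as far as the arm can. A call with a gripper value outside its range is refused whole. The fingers move at their own pace and stop on an object; "squeeze" is the grip in N (left out, the last holds). Time passes only in rows, so rows that do not move let the fingers close. It gives the time, the measured TCP pose, the force and the opening at its end, in the units of the state.
- get_state(): the state, without advancing time (a new reading comes with each control period).
- snapshot(name): name is "scene" or "side" or "wrist"; returns the picture (480x640x3 uint8, blue, green, red); there is no depth.
- camera_model(name): a dict with "fovy" (degrees; the focal length in pixels is half the picture's height over the tangent of half this angle, whatever the lens; pixels are square), "cx", "cy" (the principal point, pixels), "dist" ([k1, k2, p1, p2, k3] as OpenCV has them; the pictures are not rectified), "extrinsics" (4x4, takes a point from camera to world coordinates). Camera axes: x right, y down, z forward; pixel columns grow to the right and rows downward; lengths in m; the calibration is good to about 2 mm. A picture is of the moment at which its call begins: read the wrist's pose just before it. camera_model takes no time and is no camera call; for the wrist camera it gives the pose at the moment of the call.
- sign_off(): hands the job in, once; it reports no verdict.
The state is a dict: "time": time; "joint_positions": joint angles; "dq": joint speeds; "joint_torque": joint torques, N m; "eef_pos": TCP position; "orientation": TCP orientation; "wrist_force": force on the tool from outside, world axes, zero at the start; "torque": the same for the moment, N m; "finger_gap": opening from 0.0 (shut) to 1.0 (fully open).
Only numpy, scipy, OpenCV 4.12 (cv2) and the standard library are available. Lean on these libraries where they do the work, as an engineer would, in place of code of your own. Each camera call takes 0.05 s, during which the arm holds its last target.

## Working session

There is one attempt and no reset: what is moved stays moved. The work goes in short steps, Python scripts to look and compute and a tool call to move; the robot and the scene stay as the last step left them, time stands still between calls to the robot, and variables do not carry over. Pictures are saved under pics/ and viewed, and the job is handed in when it is done.

Besides the shell and the picture viewer there is one more tool, called as a command line: name --argument value ..., lists and objects as JSON in quotes. move_arm: Moves the arm, as the interface text tells. Its arguments: {"type":"object","properties":{"plan":{"type":"array","items":{"type":"array"}},"squeeze":{"type":"number"}},"required":["plan"]}

```bash
mkdir -p pics; python3 - <<'E'
from rig import *
import cv2,json
s=get_state();print(s)
for n in("scene","side","wrist"):
    m=camera_model(n);print(n,m)
    cv2.imwrite(f"pics/{n}0.png",snapshot(n))
E
```

```text
{'time': 0.0, 'joint_positions': array([-1.21001809e-01,  2.76582924e-01,  1.50611333e+00, -3.63902386e-05,
        1.36072254e+00, -1.20996437e-01]), 'dq': array([-1.00810387e-03, -3.23308369e-04, -1.65545116e-05,  4.86002334e-05,
       -8.15365498e-04,  1.54404363e-03]), 'joint_torque': array([ 1.66144628e-04, -4.04588020e+01, -2.37234324e+01,  7.02253589e-02,
        3.46444664e-02, -1.77189750e-04]), 'eef_pos': array([5.74423563e-01, 4.96686359e-05, 2.04619543e-01]), 'orientation': array([-2.22043751e+00, -2.22044250e+00,  1.81186538e-03]), 'wrist_force': array([-0.57642224, -0.15048126,  0.58675041]), 'torque': array([ 0.02349431, -0.02758321, -0.0374773 ]), 'finger_gap': 1.0007524399439776}
scene {'fovy': 43.819009611993025, 'cx': 317.5546788859027, 'cy': 238.2563535930103, 'dist': array([0.05351992, 0.        , 0.        , 0.        , 0.        ]), 'extrinsics': array([[-0.29326529,  0.68632256, -0.66555001,  1.39804819],
       [ 0.9558621 ,  0.2235835 , -0.19062546,  0.2427923 ],
       [ 0.01797544, -0.69207786, -0.72159901,  0.90957634],
       [ 0.        ,  0.        , 
[... 274 characters left out ...]
0.17018747, -0.61818247,  0.76738951, -0.89028904],
       [ 0.0076875 , -0.77955935, -0.62628118,  0.8038318 ],
       [ 0.        ,  0.        ,  0.        ,  1.        ]])}
wrist {'fovy': 58.064639938368934, 'cx': 324.52971280382405, 'cy': 233.68225294863538, 'dist': array([-0.07272914,  0.        ,  0.        ,  0.        ,  0.        ]), 'extrinsics': array([[ 9.99998149e-01, -1.58313941e-03, -1.09342640e-03,
         5.74173325e-01],
       [-1.83009848e-03, -9.58051182e-01, -2.86591318e-01,
         8.46152138e-02],
       [-5.93844441e-04,  2.86592789e-01, -9.58052306e-01,
         3.83588124e-01],
       [ 0.00000000e+00,  0.00000000e+00,  0.00000000e+00,
         1.00000000e+00]])}
```

View pics/scene0.png

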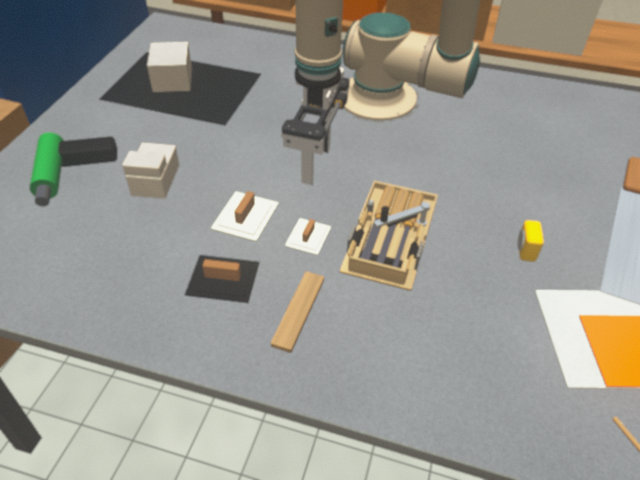

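View pics/side0.png

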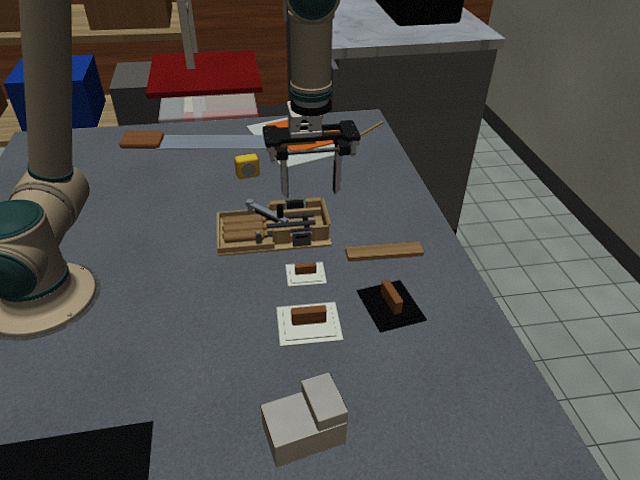

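View pics/wrist0.png

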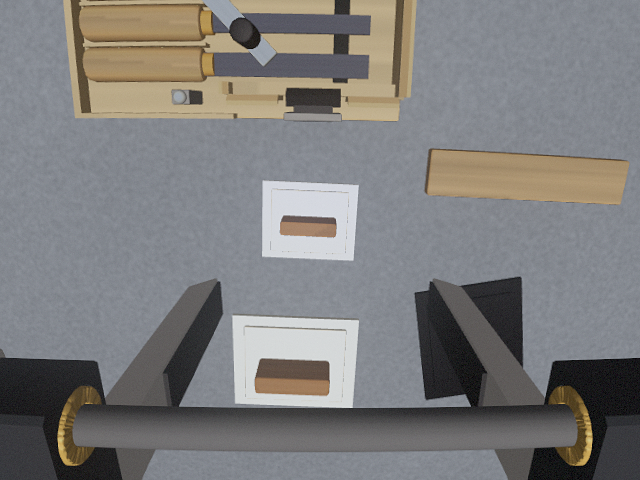

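move_arm --plan '[[0, [40, -8, -20], [0, 0, 0]], [0, [40, -8, -20], [0, 0, 0]], [0, [40, -8, -20], [0, 0, 0]], [0, [40, -8, -20], [0, 0, 0]], [0, [0, 0, 0], [0, 0, 0]], [0, [0, 0, 0], [0, 0, 0]], [0, [0, 0, 0], [0, 0, 0]]]'

```text
time: 0.73
eef_pos: [0.5454, 0.1463, 0.2782]
orientation: [2.221, 2.222, -0.002]
wrist_force: [-0.0, -0.3, 0.1]
finger_gap: 1.002
```

```bash
cat > h.py <<'E'
from rig import *
import cv2,numpy as np,pickle
def cap(n,tag):
    m=camera_model(n);im=snapshot(n);cv2.imwrite(f"pics/{n}_{tag}.png",im)
    pickle.dump((m,im),open(f"{n}_{tag}.pkl","wb"));return m,im
def load(n,tag): return pickle.load(open(f"{n}_{tag}.pkl","rb"))
def K(m):
    f=240/np.tan(np.radians(m["fovy"])/2);return np.array([[f,0,m["cx"]],[0,f,m["cy"]],[0,0,1.]])
def ray(m,px):
    u=cv2.undistortPoints(np.array(px,float).reshape(-1,1,2),K(m),m["dist"]).reshape(-1,2)
    E=m["extrinsics"];d=np.c_[u,np.ones(len(u))]@E[:3,:3].T;return E[:3,3],d
def onz(m,px,z):
    o,d=ray(m,px);t=(np.broadcast_to(z,len(d))-o[2])/d[:,2];return o+d*t[:,None]
def proj(m,P):
    E=np.linalg.inv(m["extrinsics"]);r,_=cv2.Rodrigues(E[:3,:3]);return cv2.projectPoints(np.array(P,float).reshape(-1,1,3),r,E[:3,3],K(m),m["dist"])[0].reshape(-1,2)
E
python3 - <<'E'
from h import *
print(get_state()['eef_pos'],get_state()['wrist_force'])
cap("wrist","1");cap("scene","1");cap("side","1")
E
```

```text
[0.54535569 0.14626328 0.27816964] [-0.02491127 -0.26368101  0.10308252]
```

View pics/wrist_1.png

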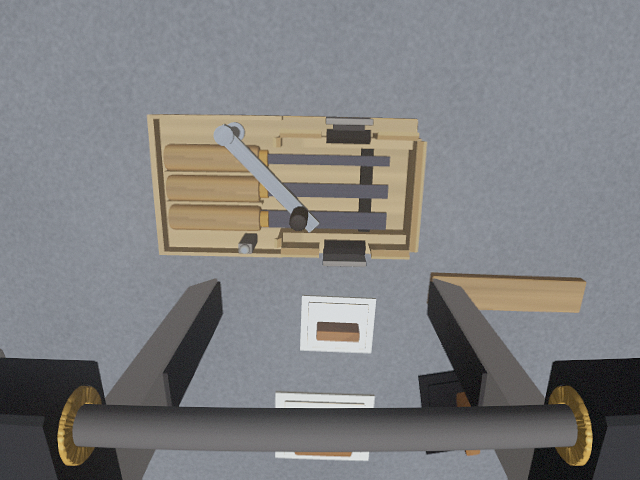

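```bash
python3 - <<'E'
from h import *
m,im=load("wrist","1")
cv2.imwrite("pics/z1.png",cv2.resize(im[100:280,140:440],None,fx=2.66,fy=2.66,interpolation=cv2.INTER_CUBIC))
m,im=load("scene","1")
cv2.imwrite("pics/z2.png",cv2.resize(im[170:300,180:450],None,fx=2.9,fy=2.9,interpolation=cv2.INTER_CUBIC))
m,im=load("side","1")
cv2.imwrite("pics/z3.png",cv2.resize(im[180:360,200:440],None,fx=3,fy=3,interpolation=cv2.INTER_CUBIC))
E
```

```text
(no output)
```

View pics/z1.png

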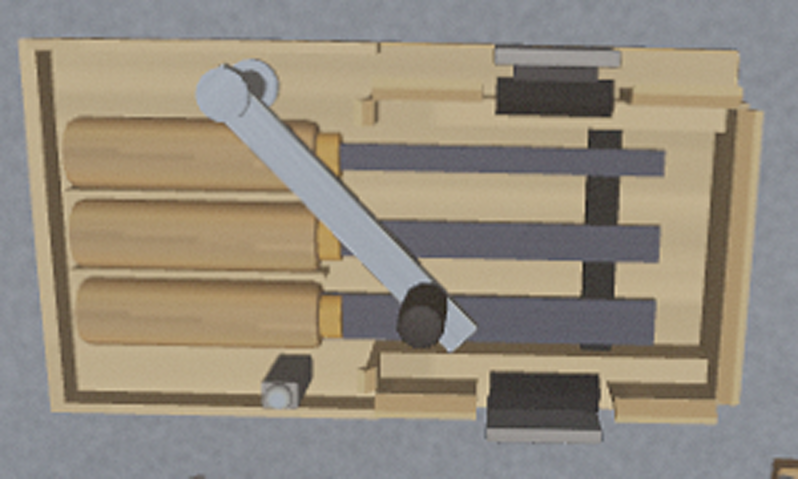

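View pics/z2.png

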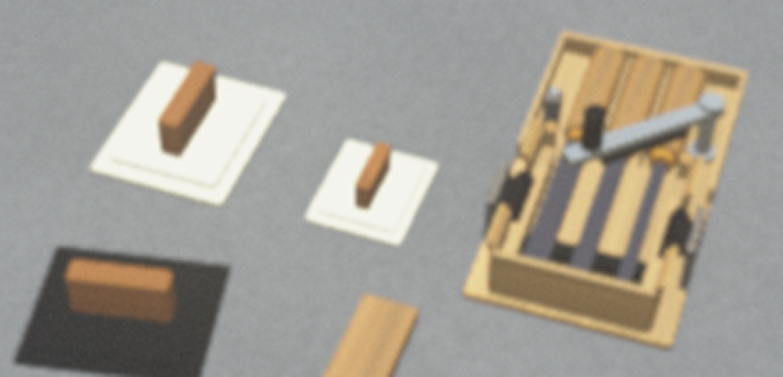

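View pics/z3.png

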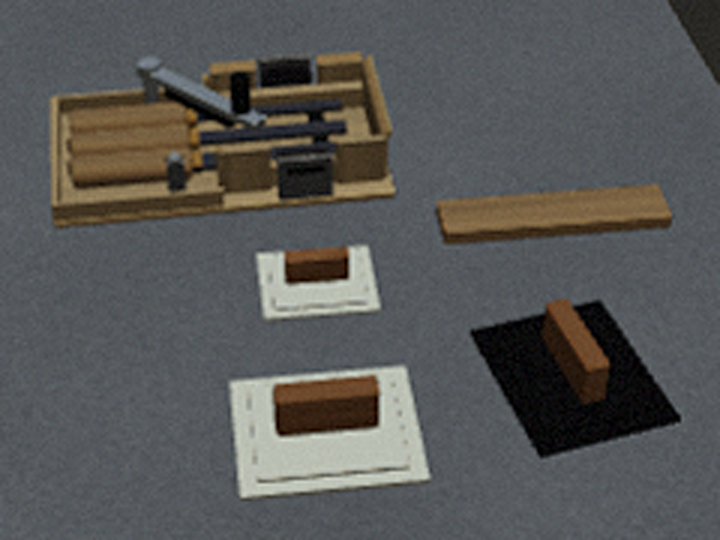

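```bash
python3 - <<'E'
from h import *
W,_=load("wrist","1");S,_=load("scene","1");D,_=load("side","1")
w=lambda *p:[(np.array(q)/2.66+(140,100)) for q in p]
s=lambda *p:[(np.array(q)/2.9+(180,170)) for q in p]
d=lambda *p:[(np.array(q)/3+(200,180)) for q in p]
def tri(*mp):
    A=np.zeros((3,3));b=np.zeros(3)
    for m,p in mp:
        o,v=ray(m,[p]);v=v[0]/np.linalg.norm(v[0]);P=np.eye(3)-np.outer(v,v);A+=P;b+=P@o
    X=np.linalg.solve(A,b);return X.round(4),[ (proj(m,[X])[0]-p).round(1).tolist() for m,p in mp]
print("hinge top",tri((W,w((222,93))[0]),(S,s((711,101))[0]),(D,d((149,65))[0])))
print("knob top",tri((W,w((421,325))[0]),(S,s((594,110))[0]),(D,d((240,76))[0])))
print("knob@92",onz(W,w((421,325)),.092),onz(S,s((594,110)),.092),onz(D,d((240,76)),.092))
print("post top",tri((W,w((278,397))[0]),(S,s((552,91))[0]),(D,d((177,155))[0])))
print("tray NL,NR(near y, left), z0", onz(W,w((52,411),(22,40)),0),onz(D,d((57,222),(393,195)),0))
print("scene blade end", onz(S,s((464,296),(670,348)),0.0))
print("wrist handle walls z0.03", onz(W,w((52,411),(22,40)),0.03))
# cover
def show(n,pts):
    P=np.array(pts);print(n,P.round(4).tolist(),[np.linalg.norm(P[i]-P[i-1]).round(4) for i in range(len(P))],P.mean(0).round(4))
show("coverS",onz(S,s((160,61),(286,93),(223,205),(91,169)),.004))
show("coverD",onz(D,d((229,381),(407,366),(429,480),(241,497)),.004))
show("barS top",onz(S,s((195,62),(216,68),(182,127),(162,121)),.044))
show("barD top",onz(D,d((273,389),(377,377),(377,397),(275,407)),.044))
E
```

```text
hinge top (array([0.4542, 0.2041, 0.0599]), [[0.8, 1.0], [-0.1, 0.7], [-0.7, -0.5]])
knob top (array([0.5226, 0.1306, 0.0911]), [[0.9, 1.2], [0.1, 0.6], [-0.7, -0.3]])
knob@92 [[0.52181222 0.13188359 0.092     ]] [[0.52193755 0.13013964 0.092     ]] [[0.52386821 0.12797887 0.092     ]]
post top (array([0.4667, 0.0913, 0.0493]), [[1.8, 1.1], [0.3, 0.3], [-0.9, -0.2]])
tray NL,NR(near y, left), z0 [[0.35791399 0.06929727 0.        ]
 [0.36216304 0.2223655  0.        ]] [[3.71231540e-01 8.37384977e-02 1.11022302e-16]
 [6.37846249e-01 7.41813990e-02 1.11022302e-16]]
scene blade end [[6.34972458e-01 7.28558129e-02 1.11022302e-16]
 [6.36460913e-01 2.17341723e-01 0.00000000e+00]]
wrist handle walls z0.03 [[0.37018687 0.07991903 0.03      ]
 [0.37415696 0.22293751 0.03      ]]
coverS [[0.479, -0.2173, 0.004], [0.4829, -0.1117, 0.004], [0.6088, -0.1149, 0.004], [0.6046, -0.2196, 0.004]] [np.float64(0.1256), np.float64(0.1056), np.float64(0.1259), np.float64(0.1048)] [ 0.5438 -0.1659  0.004 ]
coverD [[0.4848, -0.1137, 0.004], [0.6102, -0.1197, 0.004], [0.6038, -0.2238, 0.004], [0.481, -0.2178, 0.004]] [np.float64(0.1041), np.float64(0.1256), np.float64(0.1044), np.float64(0.123)] [ 0.545  -0.1687  0.004 ]
barS top [[0.5125, -0.1719, 0.044], [0.5138, -0.1546, 0.044], [0.5805, -0.1548, 0.044], [0.5792, -0.1708, 0.044]] [np.float64(0.0667), np.float64(0.0173), np.float64(0.0667), np.float64(0.016)] [ 0.5465 -0.163   0.044 ]
barD top [[0.5098, -0.1645, 0.044], [0.5795, -0.165, 0.044], [0.5762, -0.1828, 0.044], [0.509, -0.1807, 0.044]] [np.float64(0.0162), np.float64(0.0697), np.float64(0.0182), np.float64(0.0672)] [ 0.5436 -0.1733  0.044 ]
```

```bash
python3 - <<'E'
import rig
print([n for n in dir(rig) if not n.startswith('_')]); print(getattr(rig,'hold_point_z',None)); s=rig.get_state();print(s['time'],s['eef_pos'])
E
```

```text
['MotionError', 'camera_model', 'get_state', 'hold_point_z', 'sign_off', 'snapshot']
0.0188
0.8833 [0.54546101 0.1452749  0.27762878]
```

move_arm --plan '[[0, [-4, -6, 35], [0, 0, 0]], [0, [-4, -6, 35], [0, 0, 0]], [0, [-4, -6, 35], [0, 0, 0]], [0, [-4, -5, 35], [0, 0, 0]], [0, [0, 0, 0], [0, 0, 0]], [0, [0, 0, 0], [0, 0, 0]], [0, [0, 0, 0], [0, 0, 0]]]'

```text
time: 1.47
eef_pos: [0.5247, 0.1303, 0.1404]
orientation: [2.222, 2.219, 0.004]
wrist_force: [0.7, -0.2, 0.1]
finger_gap: 0.997
```

move_arm --plan '[[0, [0, -2, 30], [0, 0, 0]], [0, [0, 0, 30], [0, 0, 0]], [0, [0, 0, 16], [0, 0, 0]], [0, [0, 0, 0], [0, 0, 0]], [0, [0, 0, 0], [0, 0, 0]], [0, [0, 0, 0], [0, 0, 0]]]'

```text
time: 1.97
eef_pos: [0.5234, 0.1311, 0.0653]
orientation: [2.219, 2.219, 0.007]
wrist_force: [-0.3, 0.8, 0.9]
finger_gap: 0.997
```

```bash
python3 - <<'E'
from h import *
s=get_state();print(s['time'],s['eef_pos'],s['wrist_force'])
cap("wrist","2");m,im=cap("side","2")
cv2.imwrite("pics/z4.png",cv2.resize(im[60:260,180:400],None,fx=3,fy=3))
E
```

```text
1.9667 [0.52342995 0.13105993 0.0653417 ] [-0.32393264  0.82275552  0.92075524]
```

View pics/z4.png

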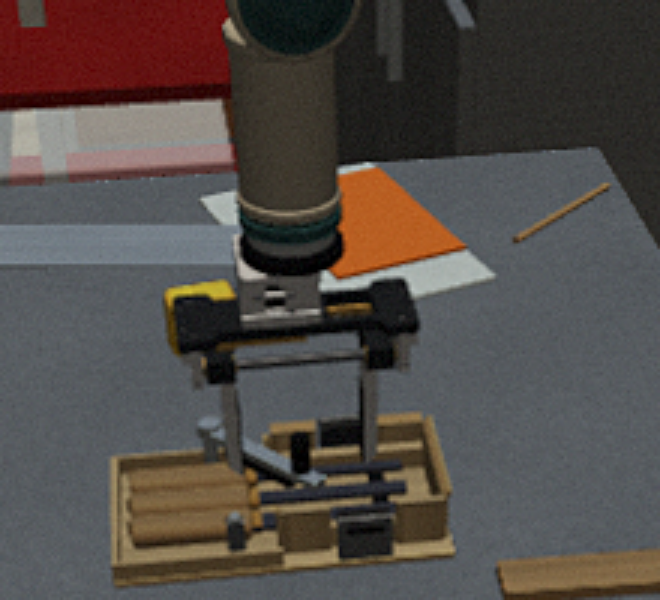

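View pics/wrist_2.png

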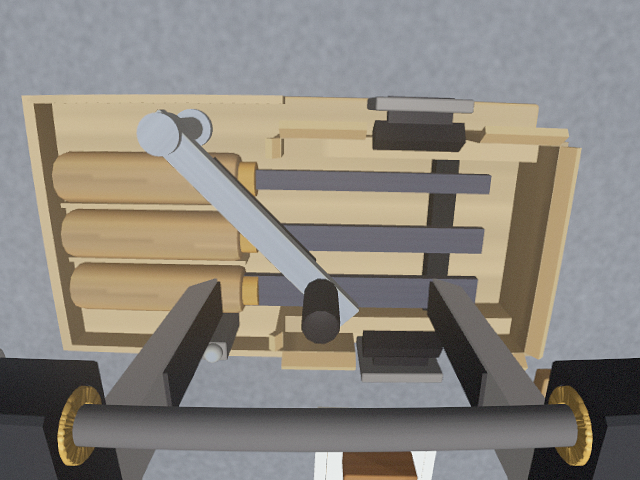

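move_arm --squeeze 15 --plan '[[1, [0, 0, 0], [0, 0, 0]], [1, [0, 0, 0], [0, 0, 0]], [1, [0, 0, 0], [0, 0, 0]], [1, [0, 0, 0], [0, 0, 0]], [1, [0, 0, 0], [0, 0, 0]], [1, [0, 0, 0], [0, 0, 0]], [1, [0, 0, 0], [0, 0, 0]], [1, [0, 0, 0], [0, 0, 0]], [1, [0, 0, 0], [0, 0, 0]], [1, [0, 0, 0], [0, 0, 0]]]'

```text
time: 2.9
eef_pos: [0.5207, 0.1307, 0.0628]
orientation: [2.221, 2.221, -0.0]
wrist_force: [0.5, 0.4, 0.1]
finger_gap: 0.325
```

```bash
python3 - <<'E'
from h import *
s=get_state();p=s['eef_pos'];print(s['time'],p,s['wrist_force'],s['finger_gap'])
m,_=load("wrist","2")
H=onz(m,[(158,134)],.061)[0];k=onz(m,[(320,327)],.092)[0];print(H,k,np.hypot(*(k-H)[:2]))
H=np.array([.4542,.2041]);
a=np.arctan2(p[0]-H[0],H[1]-p[1]);r=np.hypot(*(p[:2]-H));print(a,r)
q=p[:2]
for b in np.linspace(a,-0.05,9)[1:]:
    n=H+.1*np.array([np.sin(b),-np.cos(b)]);print(round(b,3),((n-q)*1000).round(1));q=n
E
```

```text
2.9 [0.52067347 0.13073366 0.062799  ] [0.48104043 0.43332823 0.10798347] 0.3253609053218116
[0.45326682 0.20463959 0.061     ] [0.5208813  0.13169105 0.092     ] 0.09946460927824659
0.7361468425275899 0.0990017233461397
0.638 [-6.9 -7. ]
0.54 [-8.2 -5.5]
0.441 [-8.7 -4.6]
0.343 [-9.1 -3.8]
0.245 [-9.4 -2.8]
0.147 [-9.6 -1.9]
0.048 [-9.8 -1. ]
-0.05 [-9.8  0. ]
```

move_arm --plan '[[1, [0, 0, 0], [0, 0, 0]], [1, [0, 0, 0], [0, 0, 0]], [1, [0, 0, 0], [0, 0, 0]], [1, [0, 0, 0], [0, 0, 0]], [1, [0, 0, 0], [0, 0, 0]], [1, [0, 0, 0], [0, 0, 0]], [1, [-7, -7, 0], [0, 0, 0]], [1, [-5.5, -8, 0], [0, 0, 0]], [1, [-4.5, -9, 0], [0, 0, 0]], [1, [0, 0, 0], [0, 0, 0]]]'

```text
time: 3.73
eef_pos: [0.4951, 0.1111, 0.0629]
orientation: [2.219, 2.22, -0.004]
wrist_force: [3.0, -4.4, -2.9]
finger_gap: 0.167
```

move_arm --plan '[[1, [-2, -4.5, 0], [0, 0, 0]], [1, [-2, -4.5, 0], [0, 0, 0]], [1, [-1.5, -4.5, 0], [0, 0, 0]], [1, [-1.3, -5, 0], [0, 0, 0]], [1, [0, 0, 0], [0, 0, 0]]]'

```text
time: 4.15
eef_pos: [0.4766, 0.1045, 0.0629]
orientation: [2.219, 2.221, -0.004]
wrist_force: [2.8, -5.5, -2.4]
finger_gap: 0.166
```

move_arm --plan '[[1, [-1, -5, 0], [0, 0, 0]], [1, [-1, -5, 0], [0, 0, 0]], [1, [-0.5, -5, 0], [0, 0, 0]], [1, [-0.5, -5, 0], [0, 0, 0]], [1, [0, -5, 0], [0, 0, 0]], [1, [0, -5, 0], [0, 0, 0]], [1, [0, 0, 0], [0, 0, 0]], [1, [0, 0, 0], [0, 0, 0]]]'

```text
time: 4.82
eef_pos: [0.4514, 0.1021, 0.0631]
orientation: [2.215, 2.217, 0.006]
wrist_force: [10.4, -5.7, -9.4]
finger_gap: 0.164
```

move_arm --plan '[[1, [0.5, -2, 0], [0, 0, 0]], [1, [0.5, -2, 0], [0, 0, 0]], [1, [0, 0, 0], [0, 0, 0]], [1, [0, 0, 0], [0, 0, 0]]]'

```text
time: 5.15
eef_pos: [0.4512, 0.1023, 0.0634]
orientation: [2.21, 2.214, 0.012]
wrist_force: [15.7, -7.5, -15.1]
finger_gap: 0.167
```

```bash
python3 - <<'E'
from h import *
m,im=cap("wrist","3")
m,im=cap("scene","3")
cv2.imwrite("pics/z5.png",cv2.resize(im[160:300,320:460],None,fx=4,fy=4,interpolation=cv2.INTER_CUBIC))
E
```

```text
(no output)
```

View pics/wrist_3.png

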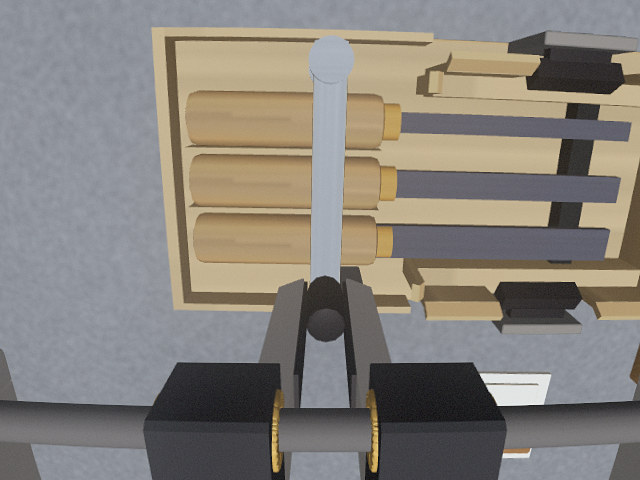

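View pics/z5.png

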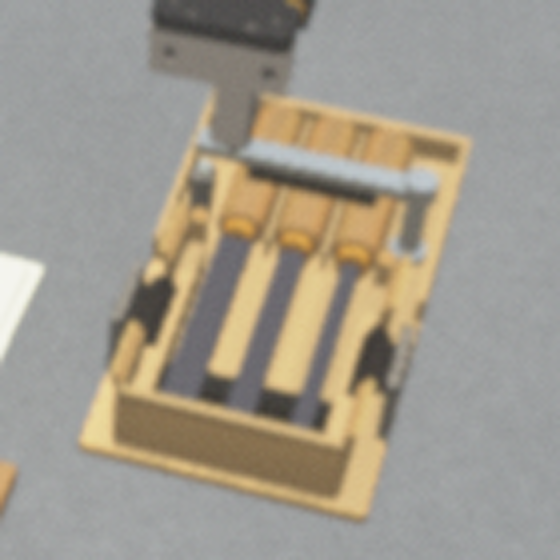

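move_arm --plan '[[0.6, [0, 2, 0], [0, 0, 0]], [0.6, [0, 2, 0], [0, 0, 0]], [0.6, [0, 0, 0], [0, 0, 0]], [0.6, [0, 0, 0], [0, 0, 0]], [0.6, [0, 0, -20], [0, 0, 0]], [0.2, [0, 0, -40], [0, 0, 0]], [0.2, [0, 0, -40], [0, 0, 0]], [0.2, [0, 15, -40], [0, 0, 0]], [0.2, [0, 20, -30], [0, 0, 0]], [0, [0, 20, -20], [0, 0, 0]], [0, [0, 20, 0], [0, 0, 0]], [0, [0, 20, 0], [0, 0, 0]], [0, [0, 0, 0], [0, 0, 0]], [0, [0, 0, 0], [0, 0, 0]], [0, [0, 0, 0], [0, 0, 0]]]'

```text
time: 6.5
eef_pos: [0.5408, 0.1051, 0.2512]
orientation: [-2.219, -2.22, 0.003]
wrist_force: [0.3, 0.6, -0.1]
finger_gap: 0.995
```

```bash
python3 - <<'E'
from h import *
print(get_state()['eef_pos'])
m,im=cap("wrist","4")
cv2.imwrite("pics/z6.png",cv2.resize(im[0:300,100:500],None,fx=2,fy=2,interpolation=cv2.INTER_CUBIC))
m,_=load("wrist","3")
H=onz(m,[(332,60)],.0605)[0];k=onz(m,[(326,326)],.092)[0];print(H,k,np.hypot(*(k-H)[:2]),np.arctan2(k[0]-H[0],H[1]-k[1]))
E
```

```text
[0.54084954 0.10509135 0.25120289]
[0.45362276 0.2042021  0.0605    ] [0.45076101 0.10454296 0.092     ] 0.09970021489718192 -0.02870748119539377
```

View pics/z6.png

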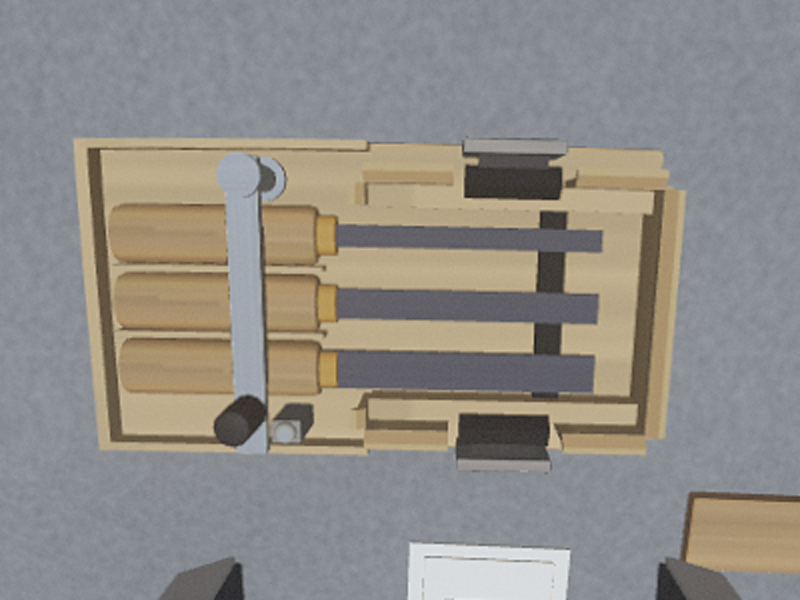

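```bash
python3 - <<'E'
from h import *
m,_=load("wrist","4")
z=lambda *p:[np.array(q)/2+(100,0) for q in p]
L=onz(m,z((464,139),(566,140)),.048);R=onz(m,z((457,470),(551,469)),.048)
print(L,R,"mid",(L.mean(0)+R.mean(0))/2,np.linalg.norm(L.mean(0)-R.mean(0)))
d=L.mean(0)-R.mean(0);print("yaw",-np.arctan2(d[0],d[1]))
H=onz(m,z((240,174)),.0605)[0];k=onz(m,z((233,427)),.092)[0];print("H,k",H,k,np.hypot(*(k-H)[:2]),np.arctan2(k[0]-H[0],H[1]-k[1]))
th=-.029;c,s=np.cos(th),np.sin(th);R2=np.array([[c,-s],[s,c]])
for h in (H[:2],np.array([.4536,.2042]),np.array([.4542,.2041])):print("home",h+R2@[.114,-.056])
print("home via knob",k[:2]+R2@[.114,.044])
# rasps' rows y centre: blade lines at z .024
b=onz(m,z((340,235),(600,241),(340,305),(597,309),(340,369),(592,373)),.024);print(b.round(4))
for i in(0,2,4):print(np.arctan2(*(b[i+1]-b[i])[[1,0]]), ((b[i]+b[i+1])/2-np.array([0,0,0]))[:2])
# mid-line of blades at tray x=64: y
E
```

```text
[[0.54624733 0.21864536 0.048     ]
 [0.58895591 0.21835159 0.048     ]] [[0.54344733 0.07406985 0.048     ]
 [0.58685455 0.07451343 0.048     ]] mid [0.56637628 0.14639506 0.048     ] 0.14422765598123816
yaw -0.01699256186261044
H,k [0.4542975  0.20469849 0.0605    ] [0.45252073 0.10562989 0.092     ] 0.09908453525611799 -0.017932784019973107
home [0.56662579 0.1454165 ]
home [0.56592829 0.14491801]
home [0.56652829 0.14481801]
home via knob [0.56774862 0.14630585]
[[0.4901 0.1789 0.024 ]
 [0.6089 0.1762 0.024 ]
 [0.489  0.1472 0.024 ]
 [0.6089 0.1452 0.024 ]
 [0.488  0.117  0.024 ]
 [0.6078 0.115  0.024 ]]
-0.023045836847796226 [0.54951826 0.17755672]
-0.016133792784616605 [0.54894787 0.14618484]
-0.0168576024057272 [0.54789199 0.11597432]
```

move_arm --plan '[[0, [-20, 0, 0], [0, 0, 0]], [0, [-35, 0, 0], [0, 0, 0]], [0, [-35, 0, 0], [0, 0, 0]], [0, [-35, 0, 0], [0, 0, 0]], [0, [-35, 0, 0], [0, 0, 0]], [0, [-35, 4, 0], [0, 0, 0]], [0, [-10, 0, 0], [0, 0, 0]], [0, [0, 0, 0], [0, 0, 0]], [0, [0, 0, 0], [0, 0, 0]], [0, [0, 0, 0], [0, 0, 0]]]'

```text
time: 7.38
eef_pos: [0.5461, -0.0983, 0.2519]
orientation: [-2.22, -2.222, -0.001]
wrist_force: [-0.1, 0.2, -0.2]
finger_gap: 0.998
```

```bash
python3 - <<'E'
from h import *
print(get_state()['eef_pos'])
m,im=cap("wrist","5")
cv2.imwrite("pics/z7.png",cv2.resize(im[120:420,150:550],None,fx=2,fy=2,interpolation=cv2.INTER_CUBIC))
E
```

```text
[ 0.546126   -0.09834475  0.25194741]
```

View pics/z7.png

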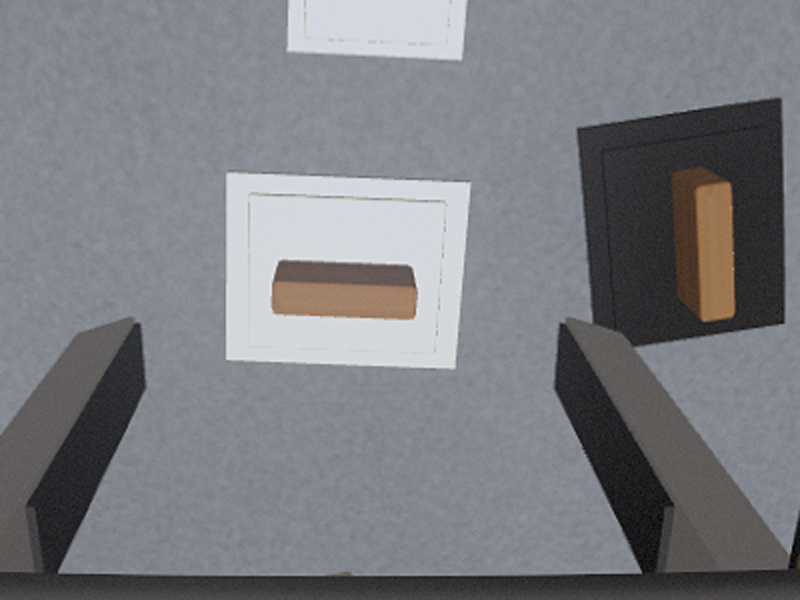

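```bash
python3 - <<'E'
from h import *
m,im=load("wrist","5")
hsv=cv2.cvtColor(im,cv2.COLOR_BGR2HSV)
white=((hsv[...,2]>190)&(hsv[...,1]<60)).astype(np.uint8)
white[:190]=0;white[330:]=0
cs,_=cv2.findContours(white,cv2.RETR_EXTERNAL,cv2.CHAIN_APPROX_NONE);c=max(cs,key=cv2.contourArea)
ap=cv2.approxPolyDP(cv2.convexHull(c),6,True).reshape(-1,2)
P=onz(m,ap,.004);print(ap.tolist(),P.round(4).tolist(),[np.linalg.norm(P[i]-P[i-1]).round(4) for i in range(len(P))],P.mean(0))
e=[P[(i+1)%4]-P[i] for i in range(4)];print([np.degrees(np.arctan2(v[1],v[0])).round(2) for v in e])
t=onz(m,[np.array(q)/2+(150,120) for q in((275,281),(415,284),(416,319),(272,315))],.044);print(t.round(4),t.mean(0))
E
```

```text
[[384, 211], [377, 303], [263, 299], [263, 207]] [[0.6061, -0.1172, 0.004], [0.6025, -0.2197, 0.004], [0.479, -0.2148, 0.004], [0.4833, -0.1129, 0.004]] [np.float64(0.1228), np.float64(0.1026), np.float64(0.1236), np.float64(0.1021)] [ 0.54275695 -0.16615438  0.004     ]
[np.float64(-91.99), np.float64(177.74), np.float64(87.57), np.float64(-2.0)]
[[ 0.5104 -0.1558  0.044 ]
 [ 0.577  -0.1574  0.044 ]
 [ 0.5779 -0.1754  0.044 ]
 [ 0.5085 -0.1733  0.044 ]] [ 0.54345735 -0.16549675  0.044     ]
```

move_arm --plan '[[0, [-23, -1, 10], [0, 0, 7]], [0, [-23, -1, 10], [0, 0, 0]], [0, [-22, -1, 10], [0, 0, 0]], [0, [0, 0, 0], [0, 0, 7]], [0, [0, 0, 0], [0, 0, 7]], [0, [0, 0, 0], [0, 0, 7]], [0, [0, 0, 0], [0, 0, 7]], [0, [0, 0, 0], [0, 0, 7]], [0, [0, 0, 0], [0, 0, 7]], [0, [0, 0, 0], [0, 0, 7]], [0, [0, 0, 0], [0, 0, 7]], [0, [0, 0, 0], [0, 0, 7]], [0, [0, 0, 0], [0, 0, 7]], [0, [0, 0, 0], [0, 0, 7]], [0, [0, 0, 0], [0, 0, 7]], [0, [0, 0, 0], [0, 0, 1]], [0, [0, 0, 0], [0, 0, 0]], [0, [0, 0, 0], [0, 0, 0]], [0, [0, 0, 0], [0, 0, 0]]]'

```text
time: 9.02
eef_pos: [0.5384, -0.1669, 0.2219]
orientation: [-3.141, 0.051, -0.0]
wrist_force: [0.4, -0.0, -0.0]
finger_gap: 0.999
```

```bash
cat > st.py <<'E'
from h import *
from scipy.spatial.transform import Rotation as R
def st():
    s=get_state();M=R.from_rotvec(s['orientation']).as_matrix()
    print(s['time'],s['eef_pos'].round(4),"yaw x",np.degrees(np.arctan2(M[1,0],M[0,0])).round(2),"z",M[:,2].round(4),"F",s['wrist_force'].round(1),"T",s['torque'].round(2),"gap",round(s['finger_gap']*94,1))
    return s,M
E
python3 - <<'E'
from st import *
s,M=st()
d=np.array([.5432,-.166,.012])-s['eef_pos'];print(M.T@d*1000)
E
```

```text
9.0167 [ 0.5384 -0.1669  0.2219] yaw x -1.86 z [ 1.e-04  1.e-04 -1.e+00] F [ 0.4 -0.  -0. ] T [-0.01  0.11  0.06] gap 93.9
[  4.76496601  -1.01340522 209.92843306]
```

move_arm --plan '[[0.3, [2.5, -0.5, 35], [0, 0, 0]], [0.3, [2.5, -0.5, 35], [0, 0, 0]], [0.3, [0, 0, 35], [0, 0, 0]], [0.3, [0, 0, 35], [0, 0, 0]], [0.3, [0, 0, 30], [0, 0, 0]], [0.3, [0, 0, 25], [0, 0, 0]], [0.3, [0, 0, 10], [0, 0, 0]], [0.3, [0, 0, 0], [0, 0, 0]], [0.3, [0, 0, 0], [0, 0, 0]]]'

```text
time: 9.77
eef_pos: [0.5439, -0.1669, 0.0173]
orientation: [3.141, -0.054, 0.001]
wrist_force: [0.1, -0.3, 0.0]
finger_gap: 0.697
```

```bash
python3 - <<'E'
from st import *
st();cap("wrist","6");m,im=cap("side","6")
cv2.imwrite("pics/z8.png",cv2.resize(im[180:380,220:440],None,fx=3,fy=3))
E
```

```text
9.7667 [ 0.5439 -0.1669  0.0173] yaw x -1.97 z [ 5.e-04 -2.e-04 -1.e+00] F [ 0.1 -0.3  0. ] T [0.06 0.1  0.07] gap 65.6
```

View pics/z8.png

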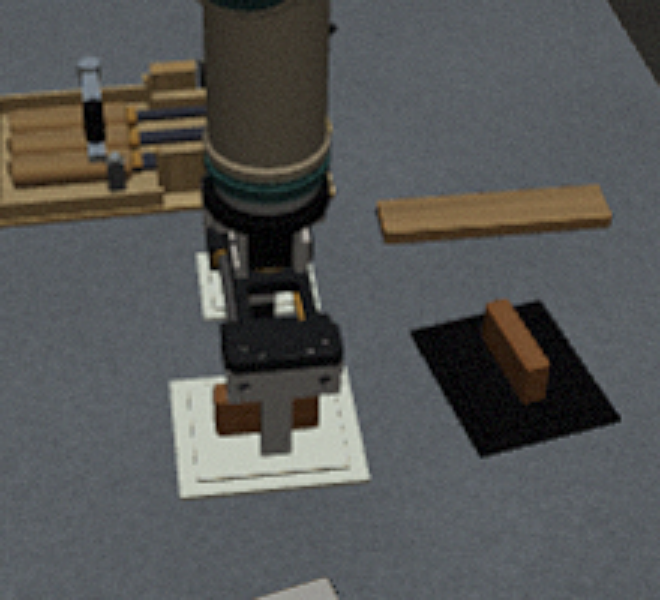

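View pics/wrist_6.png

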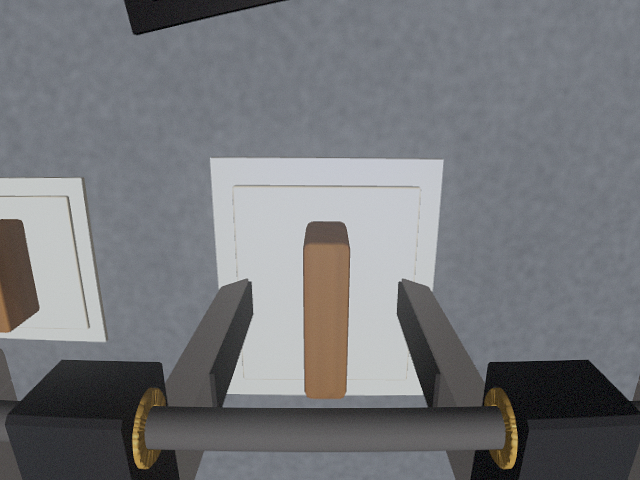

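```bash
python3 - <<'E'
from h import *
m,im=load("wrist","6")
P=onz(m,[(211,158),(443,160)],.004);print(P, P.mean(0)-[.062*np.cos(.035),-.062*.035,0])
B=onz(m,[(304,243),(350,243),(347,398),(305,398)],.044);print(B,B.mean(0))
E
```

```text
[[ 0.60684608 -0.11798394  0.004     ]
 [ 0.60225143 -0.22094413  0.004     ]] [ 0.54258673 -0.16729404  0.004     ]
[[ 0.57860591 -0.15982268  0.044     ]
 [ 0.5779931  -0.17681818  0.044     ]
 [ 0.50971109 -0.17435079  0.044     ]
 [ 0.51034458 -0.15674715  0.044     ]] [ 0.54416367 -0.1669347   0.044     ]
```

move_arm --squeeze 50 --plan '[[1, [0, 0, 4], [0, 0, 0]], [1, [0, 0, 0], [0, 0, 0]], [1, [0, 0, 0], [0, 0, 0]], [1, [0, 0, 0], [0, 0, 0]], [1, [0, 0, 0], [0, 0, 0]], [1, [0, 0, 0], [0, 0, 0]], [1, [0, 0, 0], [0, 0, 0]], [1, [0, 0, 0], [0, 0, 0]], [1, [0, 0, 0], [0, 0, 0]], [1, [0, 0, 0], [0, 0, 0]], [1, [0, 0, 0], [0, 0, 0]], [1, [0, 0, 0], [0, 0, 0]]]'

```text
time: 10.87
eef_pos: [0.5434, -0.1667, 0.0129]
orientation: [3.141, -0.055, 0.0]
wrist_force: [-0.3, -0.8, 0.7]
finger_gap: 0.192
```

move_arm --plan '[[1, [0, 0, -10], [0, 0, 0]], [1, [0, 0, -20], [0, 0, 0]], [1, [0, 0, -30], [0, 0, 0]], [1, [0, 0, -30], [0, 0, 0]], [1, [0, 0, -30], [0, 0, -0.5]], [1, [0, -20, 0], [0, 0, 0]], [1, [0, -35, 0], [0, 0, 0]], [1, [0, -35, 0], [0, 0, 0]], [1, [0, -35, 0], [0, 0, 0]], [1, [5, -35, 0], [0, 0, 0]], [1, [5, -35, 0], [0, 0, 0]], [1, [5, -35, 0], [0, 0, 0]], [1, [5, -35, 0], [0, 0, 0]], [1, [5, -30, 0], [0, 0, 0]], [1, [5, -10, 0], [0, 0, 0]], [1, [0, 0, 0], [0, 0, 0]], [1, [0, 0, 0], [0, 0, 0]], [1, [0, 0, 0], [0, 0, 0]]]'

```text
time: 12.37
eef_pos: [0.5808, 0.136, 0.1328]
orientation: [3.14, -0.042, -0.002]
wrist_force: [-0.3, 0.3, -2.3]
finger_gap: 0.188
```

```bash
python3 - <<'E'
from st import *
s,M=st()
d=np.array([.5665,.1458,.075])-s['eef_pos'];print(M.T@d*1000)
cap("wrist","7");m,im=cap("side","7")
cv2.imwrite("pics/z9.png",cv2.resize(im[80:280,180:400],None,fx=3,fy=3))
m,im=cap("scene","7")
cv2.imwrite("pics/z10.png",cv2.resize(im[120:300,280:500],None,fx=3,fy=3))
E
```

```text
12.3667 [0.5808 0.136  0.1328] yaw x -1.54 z [-0.001  -0.0012 -1.    ] F [-0.3  0.3 -2.3] T [ 0.05  0.09 -0.  ] gap 17.7
[-14.50215479  -9.46409394  57.78014441]
```

View pics/wrist_7.png

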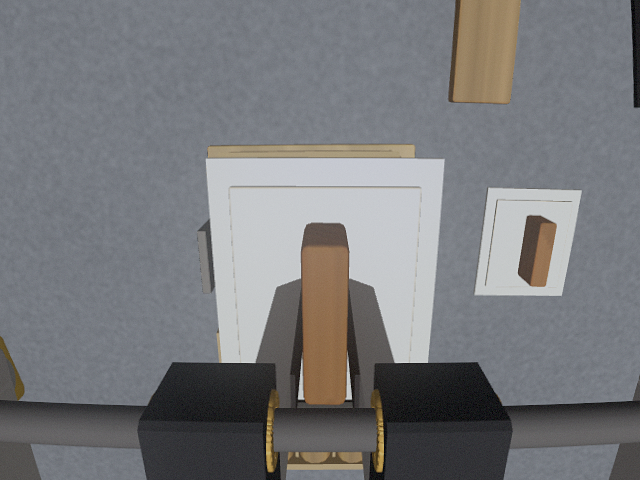

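View pics/z9.png

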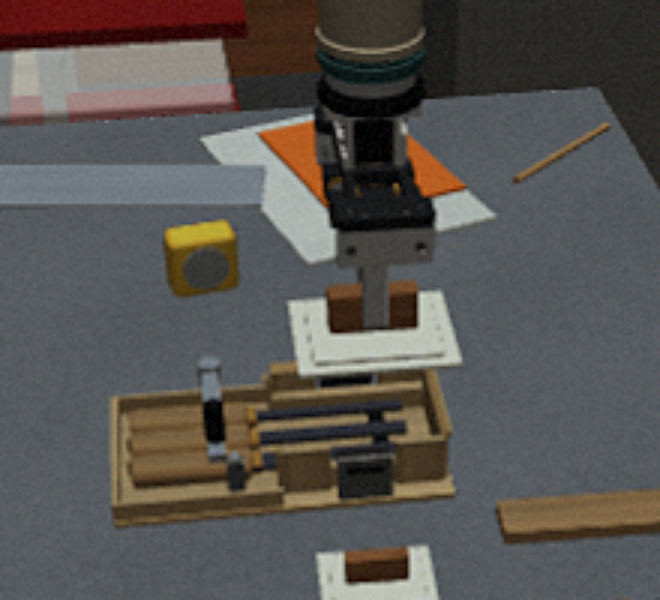

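View pics/z10.png

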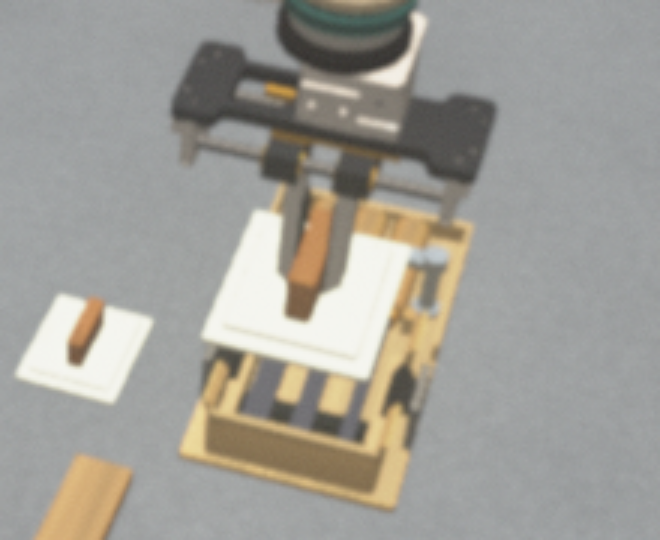

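move_arm --plan '[[1, [-7, -5, 10], [0, 0, 0]], [1, [-7.5, -4.5, 18], [0, 0, 0]], [1, [0, 0, 20], [0, 0, 0]], [1, [0, 0, 8], [0, 0, 0]], [1, [0, 0, 0], [0, 0, 0]], [1, [0, 0, 0], [0, 0, 0]], [1, [0, 0, 0], [0, 0, 0]], [1, [0, 0, 0], [0, 0, 0]]]'

```text
time: 13.18
eef_pos: [0.5684, 0.1472, 0.0781]
orientation: [-3.141, 0.042, -0.004]
wrist_force: [0.5, -0.4, -1.8]
finger_gap: 0.188
```

```bash
python3 - <<'E'
from st import *
s,M=st()
d=np.array([.5665,.1458,.060])-s['eef_pos'];print(M.T@d*1000)
cap("wrist","8");m,im=cap("side","8")
a=cv2.resize(im[130:260,200:360],None,fx=2.5,fy=2.5,interpolation=cv2.INTER_CUBIC)
m,im=cap("scene","8")
b=cv2.resize(im[170:300,320:480],None,fx=2.5,fy=2.5,interpolation=cv2.INTER_CUBIC)
cv2.imwrite("pics/z11.png",np.hstack([a,b]))
E
```

```text
13.1833 [0.5684 0.1472 0.0781] yaw x -1.53 z [ 2.6e-03  3.0e-04 -1.0e+00] F [ 0.5 -0.4 -1.8] T [0.05 0.07 0.02] gap 17.7
[-1.87229577  1.44513834 18.09384782]
```

View pics/wrist_8.png

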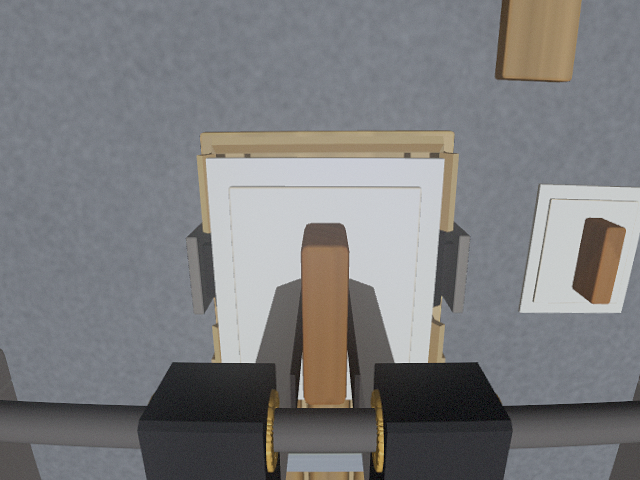

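View pics/z11.png

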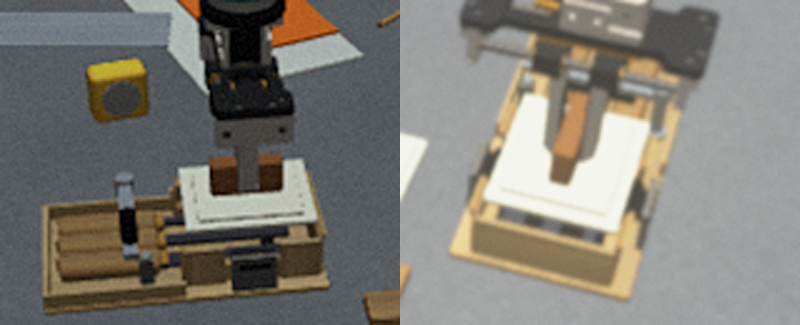

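```bash
python3 - <<'E'
from st import *
m,im=load("wrist","8")
cv2.imwrite("pics/z12.png",cv2.resize(im[120:320,180:480],None,fx=2.66,fy=2.66,interpolation=cv2.INTER_CUBIC))
c=onz(m,[(188,237),(468,235),(192,312),(465,311)],.048);print(c,c.mean(0))
r=onz(m,[(206,158),(444,159)],.0692);print(r,r.mean(0),np.degrees(np.arctan2(r[0,0]-r[1,0],r[0,1]-r[1,1])))
w=onz(m,[(200,133),(453,133)],.054);print(w,w.mean(0))
E
```

```text
[[0.58966072 0.21690284 0.048     ]
 [0.58671141 0.07432532 0.048     ]
 [0.54748969 0.21991695 0.048     ]
 [0.54394148 0.07293862 0.048     ]] [0.56695083 0.14602093 0.048     ]
[[0.63146808 0.19759191 0.0692    ]
 [0.62810839 0.09424795 0.0692    ]] [0.62978823 0.14591993 0.0692    ] 1.8620213881895684
[[0.64146426 0.20349277 0.054     ]
 [0.63815625 0.08641215 0.054     ]] [0.63981025 0.14495246 0.054     ]
```

View pics/z12.png

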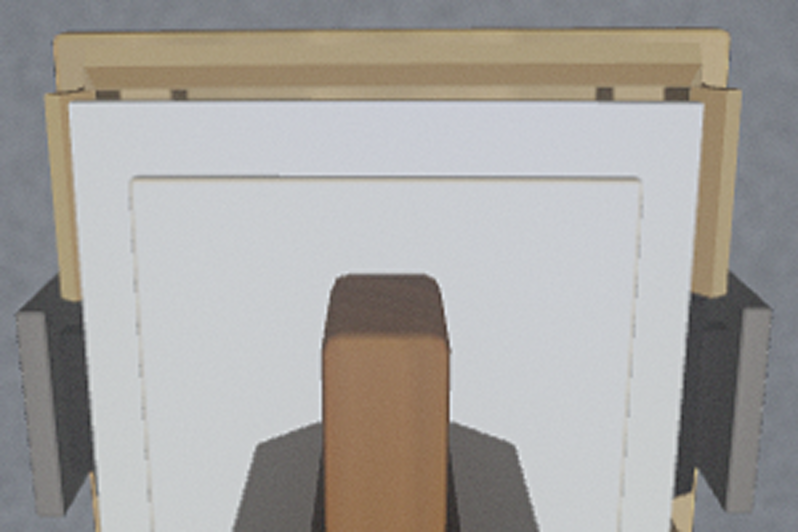

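move_arm --plan '[[1, [-1.3, 1.6, 0], [0, 0, 0]], [1, [0, 0, 5], [0, 0, 0]], [1, [0, 0, 5], [0, 0, 0]], [1, [0, 0, 0], [0, 0, 0]], [1, [0, 0, 0], [0, 0, 0]], [1, [0, 0, 0], [0, 0, 0]]]'

```text
time: 13.83
eef_pos: [0.5657, 0.1458, 0.0666]
orientation: [3.141, -0.041, -0.001]
wrist_force: [0.7, 0.2, -0.9]
finger_gap: 0.19
```

```bash
python3 - <<'E'
from st import *
st()
E
```

```text
13.8333 [0.5657 0.1458 0.0666] yaw x -1.5 z [-3.e-04 -0.e+00 -1.e+00] F [ 0.7  0.2 -0.9] T [0.04 0.15 0.01] gap 17.8
```

move_arm --plan '[[1, [0.5, 0, 3], [0, 0, 0]], [1, [0, 0, 3], [0, 0, 0]], [1, [0, 0, 3], [0, 0, 0]], [1, [0, 0, 0], [0, 0, 0]], [1, [0, 0, 0], [0, 0, 0]], [1, [0, 0, 0], [0, 0, 0]]]'

```text
time: 14.33
eef_pos: [0.5663, 0.1457, 0.0578]
orientation: [3.141, -0.041, 0.0]
wrist_force: [0.6, 0.7, -1.7]
finger_gap: 0.188
```

```bash
python3 - <<'E'
from st import *
st();cap("wrist","9")
m,im=cap("side","9")
a=cv2.resize(im[130:260,200:360],None,fx=2.5,fy=2.5,interpolation=cv2.INTER_CUBIC)
m,im=cap("scene","9")
b=cv2.resize(im[170:300,320:480],None,fx=2.5,fy=2.5,interpolation=cv2.INTER_CUBIC)
cv2.imwrite("pics/z13.png",np.hstack([a,b]))
E
```

```text
14.3333 [0.5663 0.1457 0.0578] yaw x -1.5 z [ 1.e-04 -0.e+00 -1.e+00] F [ 0.6  0.7 -1.7] T [ 0.06  0.09 -0.03] gap 17.7
```

View pics/wrist_9.png

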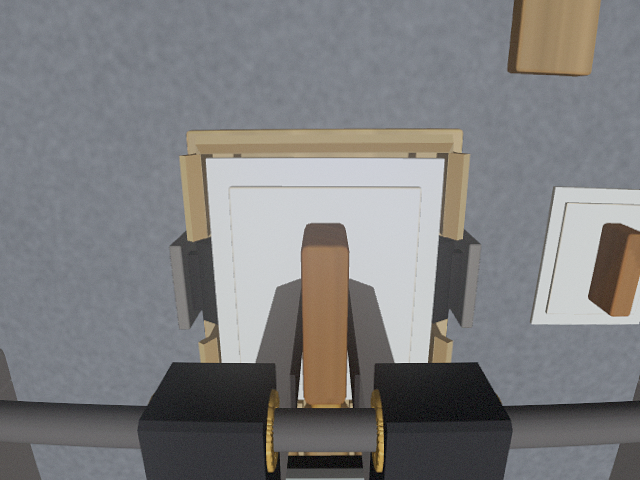

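View pics/z13.png

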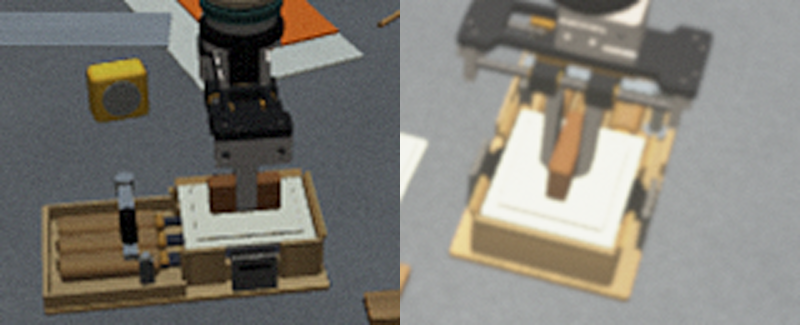

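move_arm --squeeze 60 --plan '[[1, [0, 0, 2], [0, 0, 0]], [1, [0, 0, 2], [0, 0, 0]], [1, [0, 0, 2], [0, 0, 0]], [1, [0, 0, 1], [0, 0, 0]], [1, [0, 0, 0], [0, 0, 0]], [1, [0, 0, 0], [0, 0, 0]]]'

```text
time: 14.98
eef_pos: [0.5668, 0.1457, 0.0516]
orientation: [-3.141, 0.041, -0.002]
wrist_force: [-1.0, -0.2, 5.4]
finger_gap: 0.188
```

move_arm --plan '[[1, [0, 0, 1.5], [0, 0, 0]], [1, [0, 0, 1.5], [0, 0, 0]], [1, [0, 0, 1], [0, 0, 0]], [1, [0, 0, 0], [0, 0, 0]], [1, [0, 0, 0], [0, 0, 0]]]'

```text
time: 15.4
eef_pos: [0.5675, 0.1458, 0.0484]
orientation: [-3.141, 0.041, -0.005]
wrist_force: [-0.2, -1.3, 8.3]
finger_gap: 0.189
```

move_arm --plan '[[1, [0, 0, 1.5], [0, 0, 0]], [1, [0, 0, 1.5], [0, 0, 0]], [1, [0, 0, 1], [0, 0, 0]], [1, [0, 0, 0], [0, 0, 0]], [1, [0, 0, 0], [0, 0, 0]]]'

```text
time: 15.82
eef_pos: [0.565, 0.1457, 0.0417]
orientation: [3.141, -0.041, -0.005]
wrist_force: [0.2, -0.4, -4.2]
finger_gap: 0.19
```

```bash
python3 - <<'E'
from st import *
st()
E
```

```text
15.8167 [0.565  0.1457 0.0417] yaw x -1.51 z [-2.9e-03 -2.0e-04 -1.0e+00] F [ 0.2 -0.4 -4.2] T [-0.02  0.17  0.02] gap 17.9
```

Snapped through. Now press onto the ledges.

move_arm --plan '[[1, [0, 0, 1.5], [0, 0, 0]], [1, [0, 0, 1.5], [0, 0, 0]], [1, [0, 0, 1.5], [0, 0, 0]], [1, [0, 0, 1.5], [0, 0, 0]], [1, [0, 0, 0], [0, 0, 0]], [1, [0, 0, 0], [0, 0, 0]], [1, [0, 0, 0], [0, 0, 0]]]'

```text
time: 16.4
eef_pos: [0.5656, 0.1457, 0.0409]
orientation: [3.141, -0.041, 0.0]
wrist_force: [-7.8, -1.5, 23.2]
finger_gap: 0.184
```

move_arm --plan '[[1, [0, 0, 0], [0, 0, 0]], [1, [0, 0, 0], [0, 0, 0]], [1, [0, 0, 0], [0, 0, 0]], [1, [0, 0, 0], [0, 0, 0]], [1, [0, 0, 0], [0, 0, 0]], [1, [0, 0, 0], [0, 0, 0]]]'

```text
time: 16.9
eef_pos: [0.5656, 0.1458, 0.0409]
orientation: [-3.141, 0.041, -0.001]
wrist_force: [-7.8, -1.0, 24.0]
finger_gap: 0.184
```

```bash
python3 - <<'E'
from st import *
st();cap("wrist","10")
m,im=cap("side","10")
a=cv2.resize(im[130:260,200:360],None,fx=2.5,fy=2.5,interpolation=cv2.INTER_CUBIC)
m,im=cap("scene","10")
b=cv2.resize(im[170:300,320:480],None,fx=2.5,fy=2.5,interpolation=cv2.INTER_CUBIC)
cv2.imwrite("pics/z14.png",np.hstack([a,b]));st()
E
```

```text
16.9 [0.5656 0.1458 0.0409] yaw x -1.49 z [ 3.e-04  0.e+00 -1.e+00] F [-7.8 -1.  24. ] T [-0.19  1.49  0.03] gap 17.3
17.05 [0.5656 0.1458 0.0409] yaw x -1.49 z [ 4.e-04  0.e+00 -1.e+00] F [-7.4 -2.  24. ] T [-0.2   1.52 -0.04] gap 17.6
```

View pics/wrist_10.png

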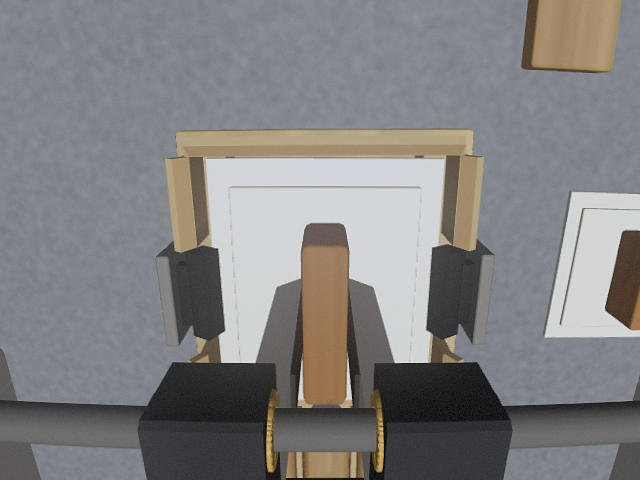

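View pics/z14.png

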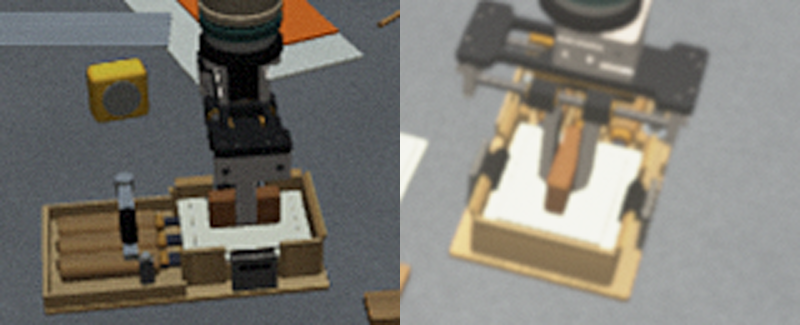

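```bash
python3 -c "
from rig import *
print(sign_off())"
```

```text
the job is handed in; nothing more can be done
None
```

The keeper bar is shut in its detent and the blade cover is snapped home. I handed the job in at about 17 s, still gripping the cover and pressing it down with about 24 N; the hand-in gives no verdict.

**Keeper:** I gripped the knob and swung the bar along its arc until it stopped firmly against its stop. Later pictures show it lying behind the detent post, across the handles, and it stayed there. The measured angle against the tray was within about 0.01 rad of shut.

**Cover:** I took the larger white cover by its bar, set it over the blade end and pressed straight down. Resistance showed at the catches and was about 8 N at the last reading before it gave way suddenly. The cover then sat on the ledges with the tool at 0.0409 m; I had expected 0.041 m.

**Last checks:**
- The pictures show both black catch noses over the rim, evenly on both sides.
- The cover looks level and in line with the tray.
- The rasps, slat and tape measure look undisturbed. The concrete block was not in the last pictures I viewed, but nothing went near it.

**Disagreements:**
- Tray yaw came out between -0.017 and -0.029 rad depending on the view.
- About 8 N of sideways force along x remained at the wrist, so the cover probably rests lightly against a guide wall. The tool position is within about 1 mm of the measured home.

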